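Snap the retaining clip into the shaft groove

TASK

The pulley on the axle stand needs its retaining clip. Pick up the larger of the two spring clips, press it down sideways over the groove at the free end of the shaft until it snaps fully home, and let go. Leave the smaller clip where it stands.

Things in the scene. Friction and masses are not known exactly. Their poses are not given: they have to be found in the camera images.
- large_clip: Larger spring clip, 75 g, loose, stands on the bench on its two legs, mouth down. Origin midway between the feet, z up. Dark steel tab, 20 (x) by 16 mm (y), from 40 to 78 mm above the origin, on a 30 x 18 mm crown (34 to 40 mm up). Two sprung steel legs, 40 mm over all along x, 18 mm wide along y, round a 28 mm bore along y. Lips 20 mm apart, feet flared to 37 mm. Same when turned half round.
- large_clip_bore (a point): Centre of the larger clip's bore, 20 mm above its feet; axes as the clip's. Holding the tab with the TCP 47 mm above this point keeps the fingertips 8 mm above the crown. Pressing it over the shaft takes 10 to 20 N (more if off centre) over about 22 mm from first touch; home, the crown's underside sits on the groove's floor and the lips have closed under the shaft.
- groove_mid (a point): On the shaft's axis, mid groove, 75 mm above the bench. y along the level shaft, to the pulley and grey bracket; x across; z up. All fixed. Steel shaft 36 mm thick; groove 28 mm thick, 32 mm wide along y. At -y a 16 mm end shoulder; at +y a 10 mm shoulder, then an aluminium pulley 62 mm in diameter from 26 mm. The clip is home with its bore centre here, its y along this y, either way round.
- small_clip: Smaller spring clip of the same form, loose: bore 18.5 mm, about 27 mm over the legs, 50 mm tall, 16 mm wide. Too small for the groove; it must stay where it stands. Origin on the bench midway between its feet, z up.
Things that resemble listed ones, but are neither listed nor needed, are in the scene too. What is shaped like the large_clip but blue or orange is not meant.

How it is judged:
At the end, for the whole second after the job is handed in: The larger clip is snapped home in the groove: its bore centre within 5 mm of the shaft's axis across and up, and within 12 mm of the groove's middle along the shaft, its bore in line with the shaft within 15 degrees, at rest and released; the smaller clip is within 20 mm of where it stood (x of large_clip_bore in the frame of groove_mid between -0.005 and 0.005 m and z of large_clip_bore in the frame of groove_mid between -0.005 and 0.005 m and y of large_clip_bore in the frame of groove_mid between -0.012 and 0.012 m and angle between the y axis of large_clip_bore and the y axis of groove_mid, either way round below 0.26 rad and linear speed of large_clip below 0.02 m/s and distance of small_clip from where it was at the start of the episode below 0.02 m); the robot touches nothing.
It fails at once if the smaller clip is moved by more than 20 mm or knocked over (distance of small_clip from where it was at the start of the episode above 0.02 m or angle between small_clip's own z axis and vertical above 0.5 rad).
It also fails if it takes over 38 s, if anything falls off the work surface, if the arm or the gripper's body presses on something with over 40 N, if the wrist force passes 120 N, or if a joint passes its speed limit or range.

ROBOT

A 7-joint arm with a two-finger parallel gripper is mounted at the origin on a cart in front of the work surface, level with it; the furniture and walls round the work are solid. World frame = base frame: x ahead of the robot, y to its left, z up, the work surface at z = 0. Lengths are in m, angles in rad, forces in N, time in s.
With the tool pointing down it reaches from about 0.425 to 0.875 m from the base axis. Payload 8.4 kg.
Tool frame: the origin (TCP) lies between the finger pads, 19 mm behind the fingertips; this is the grasp point; z points along the fingers, y is the line along which they close (so a half turn about z gives the same grasp; the last joint's range is limited). The gripper opens to 85 mm and grips with 20 to 120 N. Pads are 22 mm wide; open, the fingers measure 114 mm over their backs; the gripper's body (76 mm by 85 mm) begins 54 mm behind the grasp point. The pads swing forward as they close: fully open they stand 13 mm farther back than shut.
Start: joints at [-1.291, 0.333, 0.04, 1.465, -0.013, 1.343, -0.059], TCP at [0.24, 0.604, 0.25] pointing down, gripper open.
Joint ranges: [-2.58, 2.58], [-0.38, 2.09], [-1.3, 1.39], [0.25, 2.4], [-1.5, 4.64], [0.08, 2.09], [-2.65, 2.65]. Speed limits (rad/s): [2.22, 2.22, 2.79, 2.79, 3.14, 3.14, 3.14].

INTERFACE

Orientations are given as a rotation vector (axis times angle).
In Python, from station import arm, vision, order gives the robot as it stands.
- The arm moves only by the tool apply_moves, never from a script. Its argument "deltas" is one flat list of numbers, 7 for each row, row after row: the closure in counts, from 0 (fully open) to 255 (shut), then the shift along the tool's x, y, z scaled (see below), then the turn, a rotation vector about the tool's x, y, z scaled (see below). A call has 1 to 8 rows; each row shifts and turns the commanded pose from where the row before left it, along the tool's axes as they then stand; what a row does not reach is not made up. The controller multiplies each number of a shift by 0.03 m and each number of a turn by 5 degrees. A row lasts 1/8 s, in which the tool goes at most 62.5 mm and 10.7 degrees, less where a joint would pass 70% of its speed; a pose out of reach is approached as far as the arm can. A call with a number of a shift or a turn outside -1 to 1 is refused whole. A call with a gripper value outside its range is refused whole. The fingers move at their own pace and stop on an object; "newtons" is the grip in N (left out, the last holds). Time passes only in rows, so rows that do not move let the fingers close. It gives the time, the measured TCP pose, the force, the opening and the grip force at its end, in the units of the state.
- arm.get_obs(): the state, without advancing time (a new reading comes with each control period).
- vision.snapshot(name): name is "scene" or "side" or "wrist"; returns the picture (384x512x3 uint8, red, green, blue); there is no depth.
- vision.camera_params(name): a dict with "camera_matrix" (3x3 intrinsics, pixels), "dist" ([k1, k2, p1, p2, k3] as OpenCV has them; the pictures are not rectified), "extrinsics" (4x4, takes a point from camera to world coordinates). Camera axes: x right, y up, looking along -z (the intrinsics and any distortion apply to the point x, -y, -z); pixel columns grow to the right and rows downward; lengths in m; the calibration is good to about 2 mm. A picture is of the moment at which its call begins: read the wrist's pose just before it. camera_params takes no time and is no camera call; for the wrist camera it gives the pose at the moment of the call.
- order.sign_off(): hands the job in; it is judged then, once.
The state is a dict: "time_s": time; "joint_positions": joint angles; "qvel": joint speeds; "joint_torque": joint torques, N m; "position": TCP position; "orientation": TCP orientation; "wrist_force": force on the tool from outside, world axes, zero at the start; "torque": the same for the moment, N m; "finger_gap": finger opening in m; "grasp_force": force on a finger pad.
Only numpy, scipy, OpenCV 4.12 (cv2) and the standard library are available. Lean on these libraries where they do the work, as an engineer would, in place of code of your own. Each camera call takes 0.05 s, during which the arm holds its last target. There are 200 camera calls.

## Working session

There is one attempt and no reset: what is moved stays moved. The work goes in short steps, Python scripts to look and compute and a tool call to move; the robot and the scene stay as the last step left them, time stands still between calls to the robot, and variables do not carry over. Pictures are saved under pics/ and viewed, at most 10 in all, crops included, and the job is handed in when it is done.

Besides the shell and the picture viewer there is one more tool, called after ">>>" in YAML: its name, and indented under it one key for each argument. apply_moves: Moves the arm, as the interface text tells. Its arguments: {"type":"object","properties":{"deltas":{"type":"array"},"newtons":{"type":"number"}},"required":["deltas"]}

```bash
mkdir -p pics
cat > h.py <<'E'
import numpy as np, cv2
from station import arm, vision, order
def snap(n,f=None):
    p=vision.camera_params(n); im=vision.snapshot(n)
    np.savez(f'pics/{f or n}.npz',im=im,K=p['camera_matrix'],d=p['dist'],E=p['extrinsics'])
    cv2.imwrite(f'pics/{f or n}.png',im[:,:,::-1]); return im
def load(f):
    z=np.load(f'pics/{f}.npz'); return z['im'],z['K'],z['d'],z['E']
def ray(f,uv):
    im,K,d,E=load(f)
    q=cv2.undistortPoints(np.array([[uv]],float),K,d)[0,0]
    v=E[:3,:3]@np.array([q[0],-q[1],-1.]); return E[:3,3],v/np.linalg.norm(v)
def plane(f,uv,z):
    o,v=ray(f,uv); return o+v*(z-o[2])/v[2]
def tri(f1,u1,f2,u2):
    A=[];b=[]
    for f,u in((f1,u1),(f2,u2)):
        o,v=ray(f,u);P=np.eye(3)-np.outer(v,v);A.append(P);b.append(P@o)
    return np.linalg.lstsq(np.vstack(A),np.hstack(b),rcond=None)[0]
def proj(f,X):
    im,K,d,E=load(f); X=np.atleast_2d(X); c=(X-E[:3,3])@E[:3,:3]; c=c*[1,-1,-1]
    return cv2.projectPoints(c,np.zeros(3),np.zeros(3),K,d)[0][:,0]
E
python3 -c "
from h import *
a=snap('scene','s0');b=snap('side','d0');c=snap('wrist','w0')
o=arm.get_obs();print(o['time_s'],o['position'],o['orientation'],o['finger_gap'],o['wrist_force'])
for f in('s0','d0','w0'):print(load(f)[3].round(3).tolist())
"
```

```text
0.15 [0.2402648  0.60360934 0.24932428] [-5.91404898e-01 -3.08525024e+00  1.94689959e-03] 0.08507969349617092 [ 0.54707825 -0.54731446 -0.70866544]
[[0.878, 0.209, -0.43, 0.167], [-0.477, 0.33, -0.815, -0.792], [-0.028, 0.921, 0.389, 0.396], [0.0, 0.0, 0.0, 1.0]]
[[0.64, 0.364, -0.677, -0.064], [-0.768, 0.325, -0.551, -0.56], [0.019, 0.873, 0.487, 0.507], [0.0, 0.0, 0.0, 1.0]]
[[0.37, -0.895, -0.251, 0.177], [0.929, 0.356, 0.101, 0.629], [-0.001, -0.27, 0.963, 0.373], [0.0, 0.0, 0.0, 1.0]]
```

View pics/s0.png

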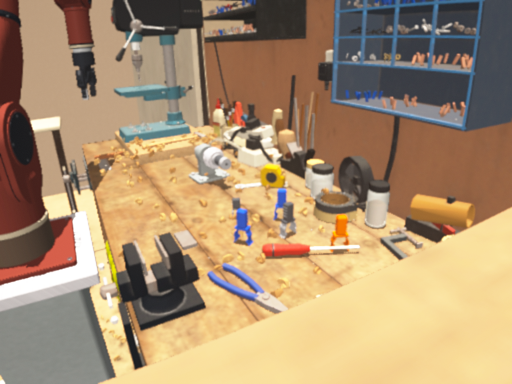

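View pics/d0.png

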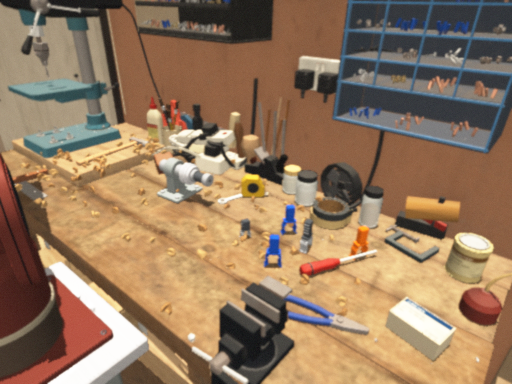

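The grey clips stand at scene (287,220), which looks like the large one, and (237,203), the small one. In the side view they are at (306,236) and (245,229). The axle stand is at scene (212,160) and side (185,180). Next I'll enlarge these areas.

```bash
python3 -c "
from h import *
r=lambda f,x,y,w,h:cv2.resize(load(f)[0][y:y+h,x:x+w,::-1],(400,300),interpolation=cv2.INTER_CUBIC)
m=np.vstack([np.hstack([r('s0',180,135,80,60),r('s0',225,185,80,60)]),np.hstack([r('d0',145,145,80,60),r('d0',236,195,80,60)])])
cv2.imwrite('pics/z0.png',m)
for n,a,b in(('large',(287,235),(305,250)),('small',(237,210),(245,236))):
  print(n,tri('s0',a,'d0',b),plane('s0',a,0),plane('d0',b,0))
"
```

```text
large [ 0.54383096 -0.22807909 -0.00202657] [ 0.54417532 -0.22872976  0.        ] [ 0.53882671 -0.2305787   0.        ]
small [ 0.48386803 -0.09389332  0.01398612] [ 5.04707463e-01 -5.65250250e-02  5.55111512e-17] [ 0.48888821 -0.08709609  0.        ]
```

View pics/z0.png

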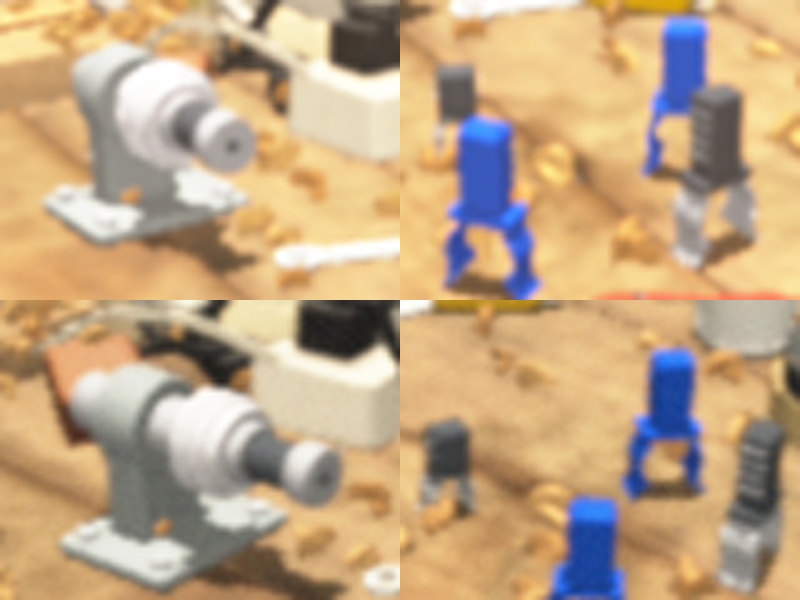

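```bash
python3 -c "
from h import *
S=lambda x,y:(180+x/5,135+y/5); S2=lambda x,y:(225+(x-400)/5,185+y/5)
D=lambda x,y:(145+x/5,145+(y-300)/5); D2=lambda x,y:(236+(x-400)/5,195+(y-300)/5)
print('top',tri('s0',S2(718,90),'d0',D2(764,427)),plane('s0',S2(718,90),.078),plane('d0',D2(764,427),.078))
print('feet',[plane('s0',S2(*p),0)[:2] for p in((690,260),(746,237))],[plane('d0',D2(*p),0)[:2] for p in ((740,582),(770,550))])
print('end',tri('s0',S(234,145),'d0',D(322,474)),plane('s0',S(234,145),.075),plane('d0',D(322,474),.075))
print('groove',tri('s0',S(187,127),'d0',D(266,458)),plane('s0',S(187,127),.075),plane('d0',D(266,458),.075))
print('small',tri('s0',S2(456,68),'d0',D2(447,424)))
q=arm.get_obs();R=cv2.Rodrigues(q['orientation'])[0];print(R.round(3))
"
```

```text
top [ 0.54879204 -0.22640161  0.07612906] [ 0.54692111 -0.22933101  0.078     ] [ 0.54572473 -0.22803281  0.078     ]
feet [array([ 0.5319165 , -0.23137782]), array([ 0.56428861, -0.2275759 ])] [array([ 0.53268631, -0.23173097]), array([ 0.56362363, -0.22894384])]
end [0.55130194 0.09909433 0.07170291] [0.54723233 0.08977177 0.075     ] [0.54682747 0.094253   0.075     ]
groove [0.53315637 0.12455445 0.07943998] [0.53754597 0.13612597 0.075     ] [0.5402018  0.13239087 0.075     ]
small [ 0.49014802 -0.08684757  0.04704525]
[[-0.929  0.37  -0.   ]
 [ 0.37   0.929 -0.001]
 [-0.    -0.001 -1.   ]]
```

The clips are located. The large one is near (0.547, -0.229) with its legs roughly along world x, and the shaft axis runs roughly along world y. I'll go over the shaft first.

>>> apply_moves:
  deltas: [0,-0.95,-0.64,0,0,0,0,0,-0.95,-0.64,0,0,0,0,0,-0.95,-0.64,0,0,0,0,0,-0.95,-0.64,0,0,0,0,0,-0.95,-0.64,0,0,0,0,0,-0.95,-0.64,0,0,0,0,0,-0.95,-0.64,0,0,0,0,0,-0.95,-0.64,0,0,0,0]

```text
time_s: 1.15
position: [0.3958, 0.3757, 0.2498]
orientation: [-0.591, -3.085, 0.001]
wrist_force: [-0.2, 0.5, -0.1]
finger_gap: 0.0852
grasp_force: 0.0
```

>>> apply_moves:
  deltas: [0,-0.95,-0.64,0,0,0,0,0,-0.95,-0.64,0,0,0,0,0,-0.95,-0.64,0,0,0,0,0,-0.95,-0.64,0,0,0,0,0,-0.95,-0.64,0,0,0,0,0,-0.95,-0.64,0,0,0,0,0,-0.95,-0.64,0,0,0,0,0,0,0,0,0,0,1]

```text
time_s: 2.15
position: [0.5324, 0.1749, 0.2499]
orientation: [0.735, 3.054, -0.002]
wrist_force: [-0.3, 0.9, -0.5]
finger_gap: 0.0856
grasp_force: 0.0
```

>>> apply_moves:
  deltas: [0,0,0,0,0,0,1,0,0,0,0,0,0,1,0,0,0,0,0,0,1,0,0,0,0,0,0,1,0,0,0,0,0,0,1,0,0,0,0,0,0,1,0,0,0,0,0,0,1,0,0,0,0,0,0,1]

```text
time_s: 3.15
position: [0.5309, 0.1781, 0.2498]
orientation: [-1.731, -2.621, 0.001]
wrist_force: [-0.4, -0.3, -0.8]
finger_gap: 0.0851
grasp_force: 0.0
```

>>> apply_moves:
  deltas: [0,0,0,0,0,0,1,0,0,0,0,0,0,1,0,0,0,0,0,0,1,0,0,0,0,0,0,0]

```text
time_s: 3.65
position: [0.5309, 0.1782, 0.2498]
orientation: [-2.054, -2.377, 0.001]
wrist_force: [0.4, -0.2, -0.2]
finger_gap: 0.0853
grasp_force: 0.0
```

```bash
python3 -c "
from h import *
c=snap('wrist','w1')
o=arm.get_obs();print(o['time_s'],o['position'],o['joint_positions'].round(2) if hasattr(o['joint_positions'],'round') else o['joint_positions']);print(cv2.Rodrigues(o['orientation'])[0].round(3));print(load('w1')[3].round(3).tolist())
"
```

```text
3.7 [0.53092732 0.17820169 0.24984815] [-0.81  0.15  0.46  1.71 -0.07  1.3  -0.19]
[[-0.146  0.989 -0.   ]
 [ 0.989  0.146 -0.   ]
 [-0.    -0.    -1.   ]]
[[0.989, -0.139, -0.039, 0.521], [0.145, 0.953, 0.267, 0.246], [0.0, -0.27, 0.963, 0.374], [0.0, 0.0, 0.0, 1.0]]
```

View pics/w1.png

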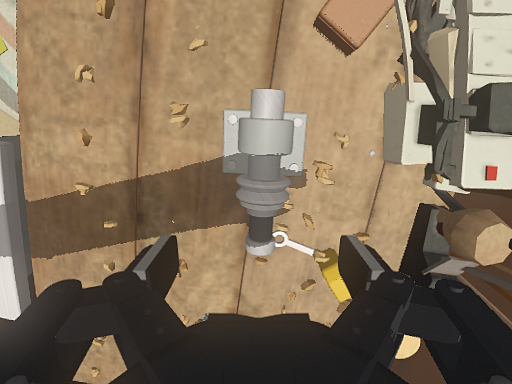

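The shaft lies at columns 245-290: the end shoulder is near (260,247), the groove near (261,228) and the pulley near (263,195). I'll get edge positions row by row from a low-saturation mask.

```bash
python3 -c "
from h import *
im=load('w1')[0]
cv2.imwrite('pics/z1.png',cv2.resize(im[80:262,215:315,::-1],None,fx=4,fy=3.3,interpolation=cv2.INTER_CUBIC))
hsv=cv2.cvtColor(im,cv2.COLOR_RGB2HSV)
for y in list(range(92,120,6))+list(range(170,260,3)):
  m=np.where(hsv[y,225:300,1]<60)[0]+225
  print(y,m.min() if len(m) else '',m.max() if len(m) else '',im[y,262].tolist(),end=' | ')
"
```

```text
92 251 284 [199, 194, 189] | 98 251 284 [204, 199, 194] | 104 251 283 [202, 197, 192] | 110 225 283 [206, 201, 197] | 116 225 299 [212, 207, 202] | 170 225 299 [129, 125, 121] | 173 231 299 [129, 124, 121] | 176 238 299 [129, 124, 120] | 179 236 289 [131, 127, 122] | 182 237 290 [140, 135, 129] | 185 240 289 [148, 142, 137] | 188 240 285 [142, 137, 132] | 191 237 286 [125, 121, 116] | 194 236 288 [145, 138, 134] | 197 236 288 [139, 134, 130] | 200 240 286 [138, 132, 128] | 203 240 284 [151, 145, 140] | 206 243 283 [149, 144, 138] | 209 246 277 [150, 143, 139] | 212 247 276 [127, 122, 117] | 215 250 274 [129, 124, 119] | 218 250 272 [77, 72, 67] | 221 250 272 [81, 75, 71] | 224 250 271 [80, 75, 70] | 227 250 271 [80, 75, 69] | 230 249 279 [81, 76, 70] | 233 249 285 [81, 76, 71] | 236 247 287 [82, 76, 70] | 239 246 289 [83, 76, 71] | 242 246 297 [99, 93, 87] | 245 246 299 [136, 129, 124] | 248 246 299 [202, 197, 192] | 251 247 273 [205, 200, 194] | 254 252 269 [202, 198, 194] | 257   [156, 129, 96] |
```

View pics/z1.png

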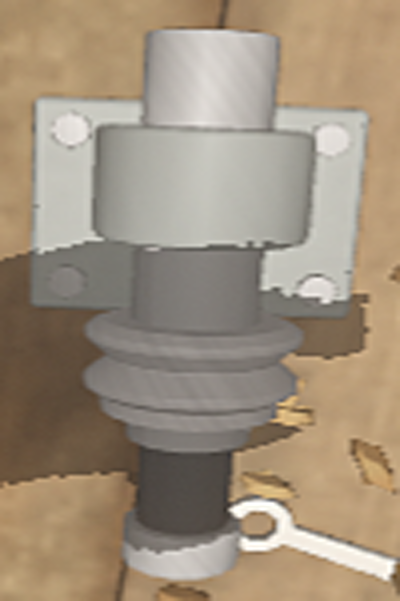

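```bash
python3 -c "
from h import *
P=lambda u,v,z=.075:plane('w1',(u,v),z)[:2]
L=P(249.5,236.0);L2=P(249.7,216);R=P(271.5,237);R2=P(273,216.4)
print(L,L2,R,R2,'len',np.linalg.norm(L-L2),np.linalg.norm(R-R2),'wid',np.linalg.norm(L2-R2),'mid',(L+L2+R+R2)/4)
a=P(267.7,95);b=P(261.2,222);c=P(260,252,.08)
print(a,b,c,np.degrees(np.arctan2(*(-(a-b)*[1,-1]))))
print('pulley',P(236,181,.075),P(290,181,.075), 'shaft far w',P(251,95),P(284.5,95))
print('other views of mid',proj('s0',[[.5385,.13,.075]]),proj('d0',[[.5385,.13,.075]]))
"
```

```text
[0.53103704 0.10811791] [0.52779414 0.13346141] [0.55733721 0.11063671] [0.55489131 0.13691727] len 0.025550134521073704 0.026394127344305598 wid 0.02731665523954388 mid [0.54276492 0.12228332]
[0.52797413 0.269427  ] [0.54224356 0.12795647] [0.54619593 0.09147361] 5.759658158470154
pulley [0.50672638 0.17291615] [0.56711249 0.18176074] shaft far w [0.51069168 0.26689162] [0.54536741 0.27202638]
other views of mid [[218.50499826 160.88101151]] [[198.33162258 177.03775109]]
```

>>> apply_moves:
  deltas: [0,-0.96,-0.1,0,0,0,0,0,-0.96,-0.1,0,0,0,0,0,-0.96,-0.1,0,0,0,0,0,-0.96,-0.1,0,0,0,0,0,-0.96,-0.1,0,0,0,0,0,-0.96,-0.1,0,0,0,0,0,-0.96,-0.1,0,0,0,0]

```text
time_s: 4.58
position: [0.5393, -0.0253, 0.25]
orientation: [-2.052, -2.379, -0.0]
wrist_force: [-0.0, -0.2, 1.2]
finger_gap: 0.0854
grasp_force: 0.0
```

>>> apply_moves:
  deltas: [0,-0.96,-0.1,0,0,0,0,0,-0.96,-0.1,0,0,0,0,0,-0.96,-0.1,0,0,0,0,0,-0.96,-0.1,0,0,0,0,0,-0.96,-0.1,0,0,0,0,0,-0.96,-0.1,0,0,0,0,0,-0.96,-0.1,0,0,0,0,0,0,0,0,0,0,0]

```text
time_s: 5.58
position: [0.5469, -0.2295, 0.25]
orientation: [2.057, 2.374, -0.002]
wrist_force: [-0.4, -0.3, -0.2]
finger_gap: 0.0852
grasp_force: 0.0
```

```bash
python3 -c "
from h import *
c=snap('wrist','w2')
o=arm.get_obs();print(o['time_s'],o['position'],o['joint_positions'].round(2));print(cv2.Rodrigues(o['orientation'])[0].round(3))
im=load('w2')[0][:,:,::-1]; u=proj('w2',[[.547,-.228,.078]])[0].astype(int);print(u)
x,y=max(0,u[0]-75),max(0,u[1]-60);print(x,y)
cv2.imwrite('pics/w2z.png',cv2.resize(im[y:y+120,x:x+150],None,fx=5,fy=5,interpolation=cv2.INTER_CUBIC))
"
```

```text
5.625 [ 0.54729988 -0.22769069  0.24985861] [-0.3   0.26  0.75  1.64 -0.18  1.31  0.62]
[[-0.144  0.99  -0.   ]
 [ 0.99   0.144 -0.   ]
 [-0.    -0.001 -1.   ]]
[258 178]
183 118
```

View pics/w2z.png

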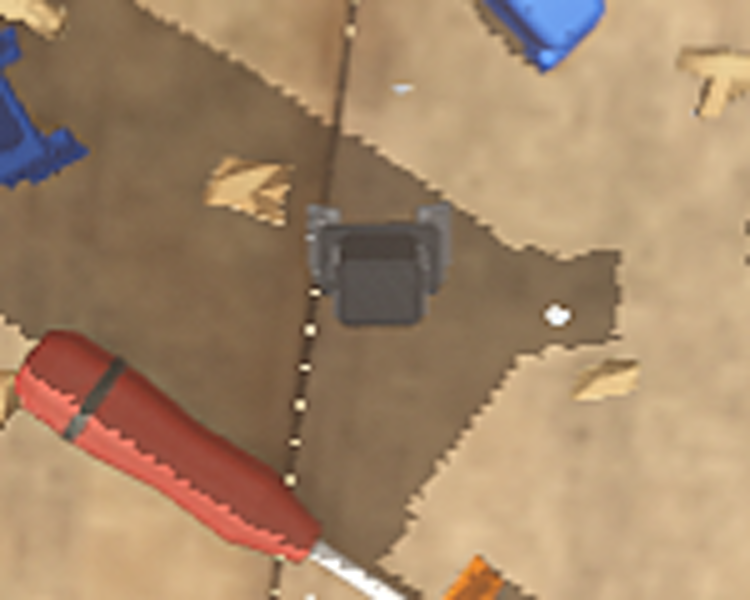

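The view shows the large clip with its tab top centred at about (259,177) full-frame, square to the gripper. The fingers have clear space either side.

```bash
python3 -c "
from h import *
o=arm.get_obs();R=cv2.Rodrigues(o['orientation'])[0]
for p in ((259.1,176.8),):
  X=plane('w2',p,.078);print(X,(R.T@(X-o['position'])/.03))
c=[plane('w2',(183+a/5,118+b/5),.078)[:2]for a,b in((337,265),(425,263),(423,325),(338,325))];print(np.round(c,4))
print((.2498-.067)/.03)
"
```

```text
[ 0.54774113 -0.22572212  0.078     ] [0.06408272 0.02701949 5.72859287]
[[ 0.5373 -0.2206]
 [ 0.5565 -0.2174]
 [ 0.5582 -0.2314]
 [ 0.5393 -0.2341]]
6.093333333333333
```

>>> apply_moves:
  deltas: [0,0.06,0.03,0.9,0,0,0,0,0,0,0.9,0,0,0,0,0,0,0.9,0,0,0,0,0,0,0.9,0,0,0,0,0,0,0.9,0,0,0,0,0,0,0.9,0,0,0,0,0,0,0.7,0,0,0,0,0,0,0,0,0,0]
  newtons: 100

```text
time_s: 6.62
position: [0.5475, -0.2238, 0.0657]
orientation: [-2.052, -2.376, 0.002]
wrist_force: [0.7, -0.1, -0.7]
finger_gap: 0.0858
grasp_force: 0.0
```

>>> apply_moves:
  deltas: [255,0,0,0,0,0,0,255,0,0,0,0,0,0,255,0,0,0,0,0,0,255,0,0,0,0,0,0,255,0,0,0,0,0,0,255,0,0,0,0,0,0]

```text
time_s: 7.38
position: [0.5485, -0.225, 0.0673]
orientation: [2.055, 2.376, 0.0]
wrist_force: [0.1, -0.4, 2.5]
finger_gap: 0.018
grasp_force: 97.6
```

>>> apply_moves:
  deltas: [255,0,0,-0.5,0,0,0,255,0,0,-1,0,0,0,255,0,0,-1,0,0,0,255,0,0,-1,0,0,0,255,0,0,-1,0,0,0,255,0.9,0.12,0,0,0,0,255,0.9,0.12,0,0,0,0,255,0.9,0.12,0,0,0,0]

```text
time_s: 8.38
position: [0.5471, -0.1426, 0.2029]
orientation: [2.055, 2.375, 0.001]
wrist_force: [-0.3, 0.0, -0.6]
finger_gap: 0.0185
grasp_force: 97.7
```

>>> apply_moves:
  deltas: [255,0.9,0.12,0,0,0,0,255,0.9,0.12,0,0,0,0,255,0.9,0.12,0,0,0,0,255,0.9,0.12,0,0,0,0,255,0.9,0.12,0,0,0,0,255,0.9,0.12,0,0,0,0,255,0.9,0.12,0,0,0,0,255,0.9,0.12,0,0,0,0]

```text
time_s: 9.38
position: [0.5445, 0.0753, 0.2029]
orientation: [2.055, 2.375, 0.001]
wrist_force: [0.2, -1.0, -0.2]
finger_gap: 0.0183
grasp_force: 97.7
```

>>> apply_moves:
  deltas: [255,0.9,0.12,0,0,0,0,255,0.7,0.1,0,0,0,0.5,255,0,0,0,0,0,0,255,0,0,0,0,0,0]

```text
time_s: 9.88
position: [0.5443, 0.122, 0.2024]
orientation: [2.106, 2.33, -0.0]
wrist_force: [0.2, 0.3, -0.9]
finger_gap: 0.0186
grasp_force: 97.7
```

```bash
python3 -c "
from h import *
c=snap('wrist','w3');snap('scene','s3');snap('side','d3')
o=arm.get_obs();R=cv2.Rodrigues(o['orientation'])[0];print(o['time_s'],o['position'],o['finger_gap']);print(R.round(3))
print((R.T@(np.array([.5425,.124,.2])-o['position'])/.03))
r=lambda f,x,y,w,h:cv2.resize(load(f)[0][y:y+h,x:x+w,::-1],(400,300),interpolation=cv2.INTER_CUBIC)
m=np.vstack([np.hstack([r('s3',170,110,100,75),r('d3',150,110,100,75)]),np.hstack([r('w3',160,150,200,150),r('w3',0,0,512,384)])])
cv2.imwrite('pics/z3.png',m)
"
```

```text
10.025 [0.54434193 0.12193409 0.20224396] 0.018396872468045063
[[-0.1    0.995  0.   ]
 [ 0.995  0.1   -0.   ]
 [-0.     0.    -1.   ]]
[ 0.07465135 -0.05423969  0.07477939]
```

View pics/z3.png

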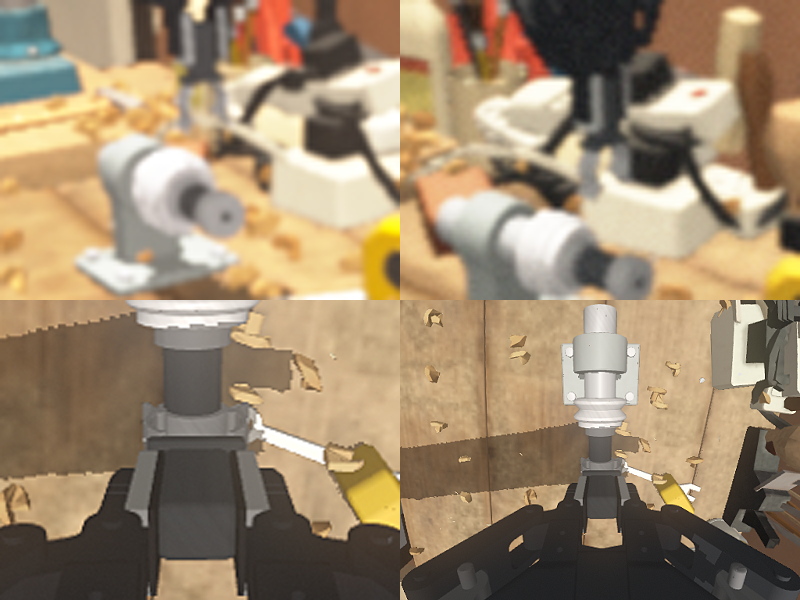

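The clip is held square above the shaft. In the wrist view the groove spans columns ~241 to 270 at row ~187. I'll refine the groove's lateral centre and the clip's centre from the edges.

```bash
python3 -c "
from h import *
im=load('w3')[0];g=cv2.GaussianBlur(im,(1,3),0).astype(int)
o=arm.get_obs();R=cv2.Rodrigues(o['orientation'])[0]
sat=cv2.cvtColor(im,cv2.COLOR_RGB2HSV)[:,:,1]
for y in range(165,211,3):
  d=np.abs(np.diff(g[y].sum(1)))
  l=235+np.argmax(d[235:250]);r=262+np.argmax(d[262:280])
  A=plane('w3',(l+.5+.0,y),.075);B=plane('w3',(r+.5,y),.075);M=(A+B)/2
  print(y,l,r,'w',round(np.linalg.norm(A-B)*1e3,1),'tool',(R.T@(M-o['position'])*1e3)[:2].round(1),im[y,256].tolist())
for y in range(206,222,3):
  print(y,[int(v) for v in g[y,226:292].sum(1)])
"
```

```text
165 236 275 w 36.5 tool [24.8 -1.7] [151, 145, 141]
168 236 275 w 36.6 tool [22.  -1.7] [153, 148, 144]
171 237 279 w 39.5 tool [19.1  0.7] [153, 148, 142]
174 246 270 w 22.6 tool [16.3  0.7] [161, 155, 151]
177 240 270 w 28.4 tool [13.4 -2.2] [103, 98, 93]
180 241 270 w 27.5 tool [10.4 -1.7] [100, 95, 91]
183 241 270 w 27.6 tool [ 7.5 -1.7] [100, 95, 91]
186 241 270 w 27.7 tool [ 4.6 -1.7] [99, 94, 90]
189 241 270 w 27.8 tool [ 1.6 -1.7] [97, 93, 90]
192 241 276 w 33.6 tool [-1.4  1.2] [95, 92, 88]
195 240 274 w 32.8 tool [-4.4 -0.3] [94, 90, 85]
198 240 276 w 34.8 tool [-7.4  0.7] [93, 88, 86]
201 241 270 w 28.1 tool [-10.4  -1.7] [91, 88, 84]
204 242 269 w 26.3 tool [-13.5  -1.7] [90, 85, 83]
207 238 277 w 38.1 tool [-16.6   0.2] [84, 80, 76]
210 238 277 w 38.2 tool [-19.7   0.2] [146, 141, 137]
206 [303, 303, 294, 285, 282, 319, 351, 348, 335, 321, 327, 330, 355, 371, 370, 371, 348, 316, 303, 285, 262, 254, 250, 246, 243, 251, 249, 249, 250, 250, 250, 254, 251, 252, 251, 257, 256, 256, 259, 262, 275, 303, 322, 340, 356, 362, 359, 363, 381, 387, 394, 382, 349, 341, 337, 341, 357, 
[... 1019 characters left out ...]
 492, 510, 548, 554, 545, 535]
218 [283, 274, 270, 265, 252, 314, 370, 325, 310, 262, 249, 251, 256, 262, 265, 245, 243, 235, 244, 246, 249, 248, 252, 251, 253, 257, 252, 255, 255, 258, 259, 258, 260, 260, 258, 258, 261, 261, 261, 261, 259, 256, 249, 247, 247, 246, 245, 250, 259, 262, 260, 255, 256, 256, 261, 299, 333, 348, 463, 534, 526, 511, 482, 492, 496, 659]
221 [287, 279, 279, 271, 261, 305, 341, 267, 215, 228, 232, 234, 235, 234, 235, 234, 234, 234, 237, 237, 237, 237, 236, 239, 240, 240, 240, 242, 243, 243, 243, 243, 243, 245, 242, 246, 246, 246, 248, 249, 250, 251, 250, 251, 253, 253, 256, 256, 255, 255, 257, 259, 259, 261, 259, 249, 271, 339, 388, 376, 333, 317, 323, 322, 315, 427]
```

```bash
python3 -c "
from h import *
o=arm.get_obs();R=cv2.Rodrigues(o['orientation'])[0]
t=lambda u,v,z:((R.T@(plane('w3',(u,v),z)-o['position']))*1e3)[:2].round(1)
print('shoulder edge',t(256,175.5,.093))
for z in(.155,.165,.175):print(z,t(231,214,z),t(283.5,214,z))
print('tab/crown top: tab',t(241,222,.19),t(278,222,.19))
"
```

```text
shoulder edge [18.7 -1.6]
0.155 [  5.6 -18. ] [ 5.6 17.3]
0.165 [  9.2 -16.9] [ 9.3 16.3]
0.175 [ 12.9 -15.9] [12.9 15.2]
tab/crown top: tab [13.9 -9. ] [13.9 10.9]
```

>>> apply_moves:
  deltas: [255,0.08,-0.045,0.3,0,0,0,255,0,0,0.5,0,0,0,255,0,0,0.5,0,0,0,255,0,0,0.5,0,0,0,255,0,0,0,0,0,0]

```text
time_s: 10.65
position: [0.5418, 0.125, 0.1463]
orientation: [-2.106, -2.33, 0.004]
wrist_force: [0.1, 0.1, -0.6]
finger_gap: 0.0187
grasp_force: 97.7
```

>>> apply_moves:
  deltas: [255,0,0,0.1,0,0,0,255,0,0,0.1,0,0,0,255,0,0,0.1,0,0,0,255,0,0,0.1,0,0,0]

```text
time_s: 11.15
position: [0.543, 0.1255, 0.1366]
orientation: [2.106, 2.331, 0.002]
wrist_force: [-1.5, 0.9, 5.5]
finger_gap: 0.0179
grasp_force: 98.2
```

>>> apply_moves:
  deltas: [255,0,0,0.1,0,0,0,255,0,0,0.1,0,0,0,255,0,0,0.1,0,0,0,255,0,0,0.1,0,0,0,255,0,0,0,0,0,0]

```text
time_s: 11.78
position: [0.5422, 0.1252, 0.1233]
orientation: [-2.106, -2.331, 0.002]
wrist_force: [-0.3, -0.0, -5.1]
finger_gap: 0.0186
grasp_force: 97.7
```

>>> apply_moves:
  deltas: [255,0,0,0.08,0,0,0,255,0,0,0.06,0,0,0,255,0,0,0,0,0,0]

```text
time_s: 12.15
position: [0.5427, 0.1253, 0.1223]
orientation: [-2.106, -2.33, -0.001]
wrist_force: [-12.2, -2.9, 26.7]
finger_gap: 0.0187
grasp_force: 102.0
```

It stops solid at the expected height with 27 N on it. I'll ease off, open and retreat.

>>> apply_moves:
  deltas: [255,0,0,-0.12,0,0,0,0,0,0,0,0,0,0,0,0,0,0,0,0,0,0,0,0,0,0,0,0,0,0,0,0,0,0,0,0,0,0,0,0,0,0]

```text
time_s: 12.9
position: [0.5427, 0.1254, 0.1234]
orientation: [2.106, 2.331, -0.0]
wrist_force: [-0.3, 0.1, -0.1]
finger_gap: 0.0853
grasp_force: 0.0
```

>>> apply_moves:
  deltas: [0,0,0,-0.4,0,0,0,0,0,0,-0.9,0,0,0,0,0,0,-0.9,0,0,0,0,0,0,-0.9,0,0,0,0,0,0,-0.9,0,0,0,0,0,0,0,0,0,0]

```text
time_s: 13.65
position: [0.5438, 0.1255, 0.2463]
orientation: [2.105, 2.329, 0.006]
wrist_force: [0.6, -0.2, -0.3]
finger_gap: 0.0856
grasp_force: 0.0
```

```bash
python3 -c "
from h import *
snap('wrist','w4');snap('scene','s4');snap('side','d4')
o=arm.get_obs();print(o['time_s'],o['position'],o['finger_gap'],o['wrist_force'])
r=lambda f,x,y,w,h:cv2.resize(load(f)[0][y:y+h,x:x+w,::-1],(400,300),interpolation=cv2.INTER_CUBIC)
m=np.vstack([np.hstack([r('s4',170,125,100,75),r('d4',150,125,100,75)]),np.hstack([r('w4',180,100,160,120),r('d4',150,150,200,150)])])
cv2.imwrite('pics/z4.png',m)
for f in('s4','d4','w4'):print(proj(f,[[.5425,.125,.133]]))
"
```

```text
13.8 [0.54230877 0.12532922 0.24306086] 0.0850529048681221 [-0.23767564 -0.61060052  0.46219484]
[[219.14745384 142.03769759]]
[[199.48533821 157.85764436]]
[[255.69891157 195.23582772]]
```

View pics/z4.png

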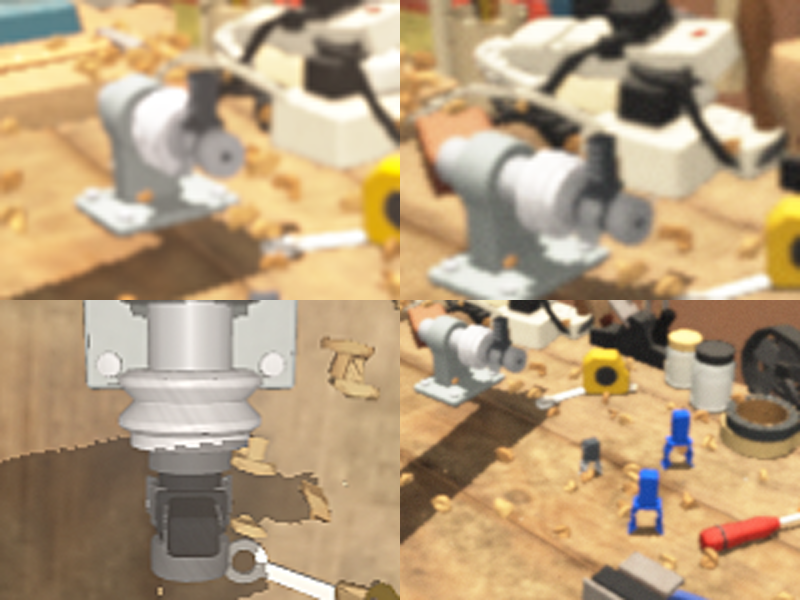

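The clip sits upright in the groove with its tab top where a seated clip's should be, within about 2 mm. The small clip is still standing and the gripper is clear.

```bash
python3 -c "
from h import *
print(order.sign_off())"
```

```text
the job is handed in; nothing more can be done
None
```

The larger clip is pressed home over the shaft groove and released, the small clip was left where it stood, and the job was handed in at about 14 s; the sign-off returned no verdict.

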